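Start up the spindle sander with its key

TASK

Get the bench spindle sander ready and run it: slide the sanding sleeve, the same way up as it stands, over the upright spindle so that it sits down on the flange, and let go of it. Then take the start key from its wooden rest, push it fully home in the key switch, wiggling it past the sticky pins, turn it a quarter turn clockwise to its stop and finish while still holding it turned there, because the switch springs back when released. Leave the other things on the bench where they are.

Things in the scene. Friction and masses are not known exactly. Their poses are not given: they have to be found in the camera images.
- sander: Fixed bench spindle sander: grey, aluminium table at its left, black switch pod at its right as the robot sees it. Origin under its middle on the bench, x to its back, y to its left, z up. Table 185 x 186 mm, centred at y +55 mm, top at z 90 mm. Pod 120 (x) x 96 (y) mm round the key switch, top at z 81 mm.
- spindle_foot (a point): Centre of the spindle's steel flange, on its top face, 94 mm above the bench; x, y, z as the sander's. The flange is 56 mm across. The steel spindle stands on it: 22 mm in diameter, 72 mm tall, the last 12 mm tapering to 11 mm.
- keyway (a point): Centre of the key switch's mouth, on top of its steel bezel (38 x 32 mm, 4 mm above the pod), 85 mm above the bench, 145 mm to the right (-y) of the spindle; axes as the sander's. Upright slot, long along x: 25.5 x 15.8 mm at the mouth, sloping at 45 degrees to 17.5 x 7.8 mm 4 mm down. This fixed cover ends 9 mm down; below it is the turning cylinder.
- switch_cylinder (a joint): Turn of the switch's cylinder about the upright axis through the keyway: 0 at rest (slot along the sander's x), growing clockwise seen from above, hard stop at 1.5 rad. A spring returns it to 0 when let go: 0.02 N m at 0, 0.06 N m at the stop. The key has 0.1 to 0.2 rad of play in it, so the key turns that much further.
- start_key: Start key, 66 mm tall, 40 g, standing bit down in the rest. Origin at the bit's tip, z up, x along the width. Bit 16 mm wide (x), 6 thick (y), z 0 to 11 mm, below the round 6 mm shank, tip wedge-shaped. Collar 28 mm across, z 22.5 to 26.5. Flat black bow 34 wide (x), 10 thick (y), z 30 to 66: grasp it across the 10 mm. A half turn about z gives the same key.
- key_rest: Wooden block, fixed, 72 (x) x 60 (y) x 35 mm, origin under its centre, with an upright slot along x in the middle, in which the key stands loosely, its collar on the block's top (key tip 12.5 mm above the bench). It and the sleeve may change sides.
- sleeve: Sanding sleeve, a brown tube standing on end: 50 mm outside diameter, bore 28 mm, 70 mm tall, 80 g; origin at the centre of its lower end, z along its bore. It keeps this end down on the spindle.
- sanding_block: Cork sanding block, 70 x 110 x 31 mm, a bystander.
- wax_tin: Round tin of wax, 78 mm in diameter, 34 mm high, a bystander.
- offcut_0: Dark timber offcut, 45 x 140 x 32 mm, a bystander.
- screw_jar: Glass jar of screws, 69 mm in diameter, 84 mm high, a bystander.
- tape_measure: Tape measure, 43 x 82 x 68 mm, a bystander.
- key_home (a point): Where the key's tip is when fully home: 22.5 mm straight below point keyway; the key's collar then lies on the bezel. Only then has the bit passed the cover, so that the key can turn. Two sticky spring pins, one at either broad side, 13 and 17 mm below the mouth, resist with about 5 to 12 N together; push down firmly, wiggling a few degrees about the upright axis.
- bench_lamp: Green bench lamp, fixed, never moving, at the left of the work, about 0.49 m tall; origin about midway between its base and its shade, at bench height. Its round base, 160 mm across, stands at about x 0.37, y 0.43 m; from it thin arms rise to the left and then run back to the shade at about x 0.7, y 0.3 m. An obstacle: keep the arm and gripper clear of it, also when setting out from the left.
Things that resemble listed ones, but are neither listed nor needed, are in the scene too. There is more than one size of the start_key; the one meant has the size given above.

How it is judged:
By the outcome, as a careful person would: the job done as asked, in the order asked, and still so for the second after the job is handed in, while the arm keeps its last pose, push and grip.
It also fails if it takes over 72 s, if anything falls off the work surface, if the arm or the gripper's body presses on something with over 40 N, if the wrist force passes 120 N, or if a joint passes its speed limit or range.

ROBOT

A 6-joint arm with a two-finger parallel gripper is mounted at the origin on a cart in front of the work surface, level with it; the furniture and walls round the work are solid. World frame = base frame: x ahead of the robot, y to its left, z up, the work surface at z = 0. Lengths are in m, angles in rad, forces in N, time in s.
With the tool pointing down it reaches from about 0.275 to 0.75 m from the base axis. Payload 10.2 kg.
Tool frame: the origin (TCP) lies at the very end of the fingers, on their centre line; the grasp point (between the pads) lies manip.pinch_z behind it (manip.pinch_z is the distance from the TCP to the grasp point, in m); y points along the fingers, z is the direction in which the jaws open and shut, and the axes are right-handed (so a half turn about y gives the same grasp; the last joint's range is limited). The gripper opens to 88 mm and grips with 3 to 60 N. Pads are 18 mm wide; open, the fingers measure 123 mm over their backs; the gripper's body (75 mm by 187 mm) begins 45 mm behind the grasp point.
Start: joints at [1.12, 0.313, 1.498, -0, 1.331, -0.223], TCP at [0.119, 0.511, 0.239] pointing down, gripper open.
Joint ranges: [-2.94, 2.94], [-0.97, 2.17], [0.19, 2.56], [-1.23, 4.37], [0.02, 3.11], [-2.88, 2.88]. Speed limits (rad/s): [2.39, 2.39, 3.01, 3.14, 3.14, 3.14].

INTERFACE

Orientations are given as a 3x3 rotation matrix whose columns are the frame's x, y, z axes.
In Python, from cell import sensors, optics, manip, nets gives the robot as it stands. The module is installed in compiled form; this text tells all that it offers.
- The arm moves only by the tool move_arm, never from a script. Its argument "motion" is a list of rows, each a list of 2 entries, a list of its own where there are three numbers: the shift along the tool's x, y, z in units of 30 cm (1.0 is 30 cm), then the turn, a rotation vector about the tool's x, y, z in units of 360 degrees (1.0 is 360 degrees). A call has 1 to 10 rows; each row is the pose to reach, as a shift and turn from the pose commanded when the call began, along the tool's axes at that moment, turning the shorter way round; what a row does not reach only later rows make up. A row lasts 1/10 s, in which the tool goes at most 50 mm and 8.59 degrees, less where a joint would pass 70% of its speed; a pose out of reach is approached as far as the arm can. A call with a number of a shift or a turn outside -1 to 1 is refused whole. A call with a gripper value outside its range is refused whole. "grip" is the gripper command: -1 is shut, 1 is fully open, values between are in proportion, set as the call begins (left out, the last holds). The fingers move at their own pace and stop on an object; "grip_force" is the grip in N (left out, the last holds). Time passes only in rows, so rows that repeat a pose let the fingers close. It gives the time, the measured TCP pose, the force and the opening at its end, in the units of the state.
- sensors.sense(): the state, without advancing time (a new reading comes with each control period).
- optics.grab_frame(name): name is "scene" or "top"; returns a dict with "pixels" (400x640x3 uint8, red, green, blue), "mtx" (3x3 intrinsics, pixels), "R" (3x3) and "t" (3): a world point X has camera coordinates R X + t. Camera axes: x right, y down, z forward; pixel columns grow to the right and rows downward; lengths in m; the calibration is good to about 2 mm. A picture is of the moment at which its call begins. There is no depth.
- manip.sign_off(): hands the job in, once; it reports no verdict.
Trained networks look in the newest picture that a camera, given by its name, has taken for a name from the list of things; names that differ only in an ending like _2 or _b are one class to them, and where a whole thing is asked for, a point or a joint stands for the part that bears it (a point fixed in the world has none). Each returns a list of dicts, best first, with "score" (0 to 1); they miss things now and then, are a little off and sometimes report something else, mostly with a low value. They report only what shows in the picture. A call takes as long as a camera call. They do not tell look-alikes from the thing itself.
- nets.silhouettes(target, camera): "region" (400x640 bool, what is visible of it) and "at" ([row, column] in pixels, amid what is visible of it).
The state is a dict: "time_s": time; "q": joint angles; "dq": joint speeds; "effort": joint torques, N m; "position": TCP position; "tool_rot": TCP orientation; "contact_force": force on the tool from outside, world axes, zero at the start; "wrist_torque": the same for the moment, N m; "gripper_width": finger opening in m.
Only numpy, scipy, OpenCV 4.12 (cv2) and the standard library are available. Lean on these libraries where they do the work, as an engineer would, in place of code of your own. Each camera call takes 0.05 s, during which the arm holds its last target.

## Working session

There is one attempt and no reset: what is moved stays moved. The work goes in short steps, Python scripts to look and compute and a tool call to move; the robot and the scene stay as the last step left them, time stands still between calls to the robot, and variables do not carry over. Pictures are saved under pics/ and viewed, and the job is handed in when it is done.

Besides the shell and the picture viewer there is one more tool, called after "Request:" by a JSON object that holds its "fn" and its "kwargs". move_arm: Moves the arm, as the interface text tells. Shifts and turns lie within -1 to 1; 1 stands for 30 cm of shift or 360 degrees of turn. Its arguments: {"type":"object","properties":{"motion":{"type":"array","items":{"type":"array"}},"grip":{"type":"number"},"grip_force":{"type":"number"}},"required":["motion"]}

```bash
mkdir -p pics; python3 - <<'E'
from cell import sensors, optics, manip, nets
import cv2, numpy as np
s=sensors.sense()
for k,v in s.items(): print(k,np.round(v,4).tolist())
print(manip.pinch_z)
for c in ("scene","top"):
    f=optics.grab_frame(c); cv2.imwrite(f"pics/{c}0.png",f["pixels"][:,:,::-1]); print(c,f["mtx"].tolist(),f["R"].tolist(),f["t"].tolist())
    for n in ["sander","spindle_foot","keyway","start_key","key_rest","sleeve"]:
        print(n,[(round(d["score"],2),np.round(d["at"]).tolist(),int(d["region"].sum())) for d in nets.silhouettes(n,c)])
E
```

```text
time_s 0.0
q [1.1196, 0.3135, 1.4984, 0.0, 1.331, -0.2234]
dq [0.0015, 0.0012, -0.0004, -0.0007, 0.0005, 0.0025]
effort [0.0035, -40.2213, -25.2259, 0.0696, 0.0353, -0.0002]
position [0.1185, 0.5112, 0.2382]
tool_rot [[0.9742, -0.0006, 0.2258], [-0.2258, -0.0011, 0.9742], [-0.0003, -1.0, -0.0012]]
contact_force [-0.608, -0.3256, -0.0397]
wrist_torque [0.0184, -0.0377, -0.009]
gripper_width 0.0883
0.0187
scene [[441.946856196997, 0.0, 314.14195813117874], [0.0, 441.946856196997, 188.61782851336451], [0.0, 0.0, 1.0]] [[0.8726832010304885, -0.4879166713549452, -0.01900927281856628], [-0.3519896934500696, -0.6016295758330069, -0.7170391266785393], [0.3384188031775218, 0.6324390684460495, -0.6967736636519686]] [-0.4352193385495014, 0.2778872842211058, 1.1550423153765155]
sander [(0.65, [217.0, 357.0], 5705), (0.16, [285.0, 346.0], 142)]
spindle_foot [(0.81, [214.0, 355.0], 5759)]
keyway [(0.64, [214.0, 356.0], 5701)]
start_key [(0.74, [184.0, 300.0], 286), (0.54, [284.0, 351.0], 180)]
key_rest [(0.67, [294.0, 350.0], 652)]
sleeve [(0.95, [177.0, 261.0], 377)]
top [[415.8352774910455, 0.0, 313.7300649785347], [0.0, 415.8352774910455, 209.39347969317626], [0.0, 0.0, 1.0]] [[0.004135049462206382, -0.9999634316839922, 0.007485763870097535], [-0.9914696996500664, -0.005074896866351601, -0.1302385507351907], [0.13027177761031766, -0.006883365206760825, -0.9914544282223353]] [0.04797985814214229, 0.5048042516880101, 1.0754110217582844]
sander [(0.64, [174.0, 356.0], 7222), (0.27, [225.0, 434.0], 114)]
spindle_foot [(0.69, [176.0, 357.0], 7133), (0.24, [186.0, 209.0], 529)]
keyway [(0.68, [176.0, 355.0], 7021), (0.3, [189.0, 208.0], 607)]
start_key [(0.97, [197.0, 274.0], 392), (0.47, [227.0, 434.0], 89)]
key_rest [(0.58, [233.0, 432.0], 612)]
sleeve [(0.88, [239.0, 244.0], 341)]
```

View pics/scene0.png

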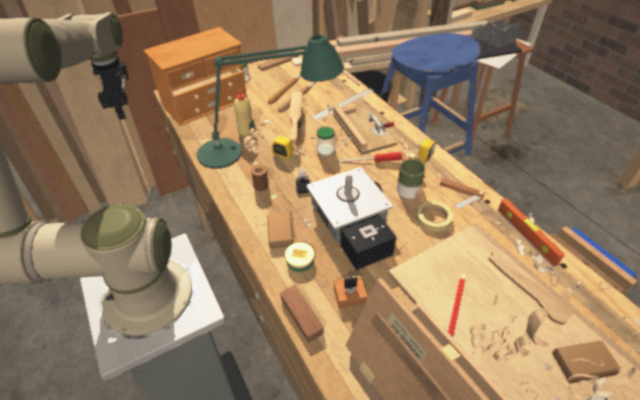

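View pics/top0.png

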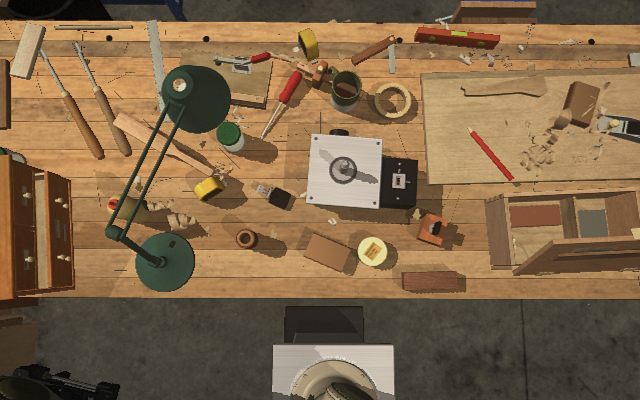

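```bash
python3 - <<'E'
import cv2
a=cv2.imread("pics/top0.png")[110:290,190:480]; cv2.imwrite("pics/tc.png",cv2.resize(a,(800,497),interpolation=3))
a=cv2.imread("pics/scene0.png")[120:330,230:500]; cv2.imwrite("pics/sc.png",cv2.resize(a,(756,588),interpolation=3))
E
```

```text
(no output)
```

View pics/tc.png

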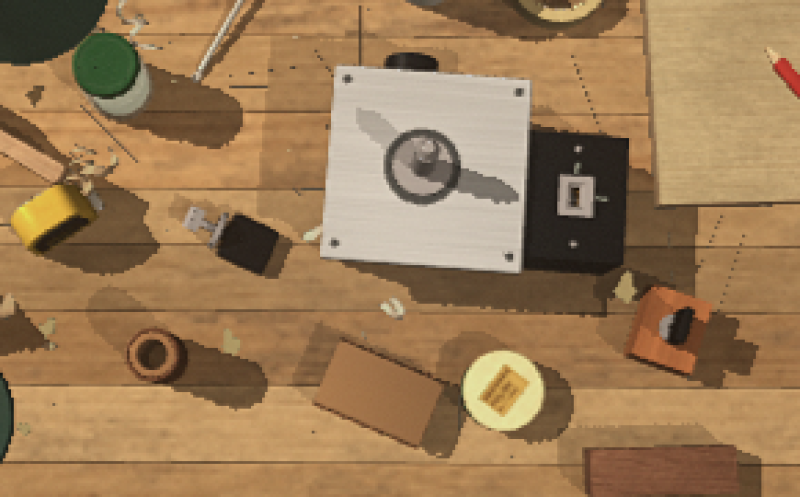

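View pics/sc.png

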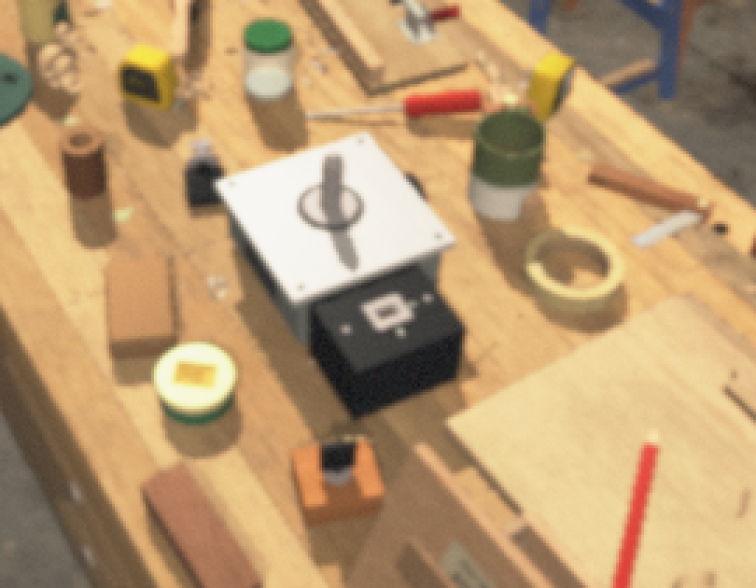

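The sleeve is at top (246,239); nothing else looks like it, since the tape roll at (392,100) is the wrong shape. There are two keys: one upright in the wooden rest at top (434,227), and a larger one lying at (274,197). The description fits the one in the rest. Next I'll zoom in for measurements.

```bash
cat > h.py <<'E'
import cv2, numpy as np
def crop(img,r0,r1,c0,c1,k,out):
    a=cv2.resize(img[r0:r1,c0:c1],None,fx=k,fy=k,interpolation=cv2.INTER_CUBIC)
    for r in range((r0+9)//10*10,r1,10): 
        cv2.line(a,(0,int((r-r0+.5)*k)),(6,int((r-r0+.5)*k)),(0,0,255),1); cv2.putText(a,str(r),(8,int((r-r0+.5)*k)+4),0,.4,(0,0,255),1)
    for c in range((c0+9)//10*10,c1,10):
        cv2.line(a,(int((c-c0+.5)*k),0),(int((c-c0+.5)*k),6),(0,0,255),1); cv2.putText(a,str(c),(int((c-c0+.5)*k)-10,18),0,.4,(0,0,255),1)
    cv2.imwrite(out,a)
E
python3 - <<'E'
import cv2; from h import crop
t=cv2.imread("pics/top0.png"); s=cv2.imread("pics/scene0.png")
crop(t,125,215,300,425,6,"pics/t1.png")
crop(s,160,270,300,400,5,"pics/s1.png")
crop(t,205,255,405,465,9,"pics/t2.png")
crop(s,270,312,325,377,9,"pics/s2.png")
crop(t,222,260,225,270,9,"pics/t3.png")
crop(s,160,195,245,277,9,"pics/s3.png")
E
```

```text
(no output)
```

View pics/t1.png

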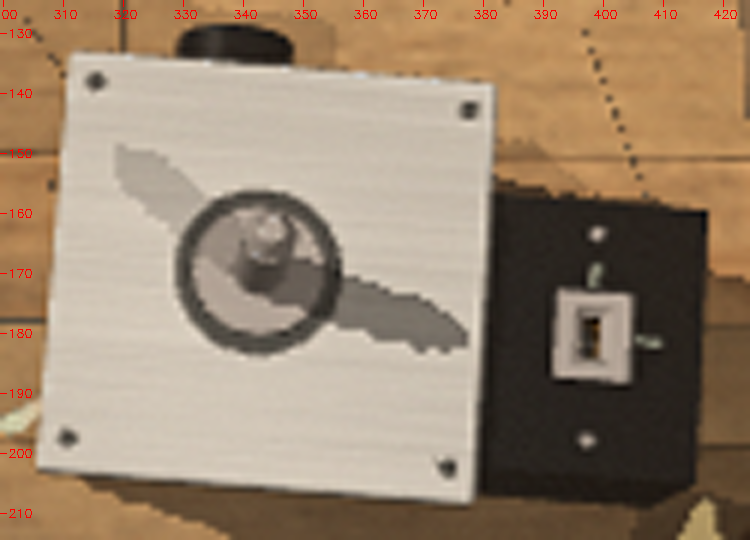

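View pics/s1.png

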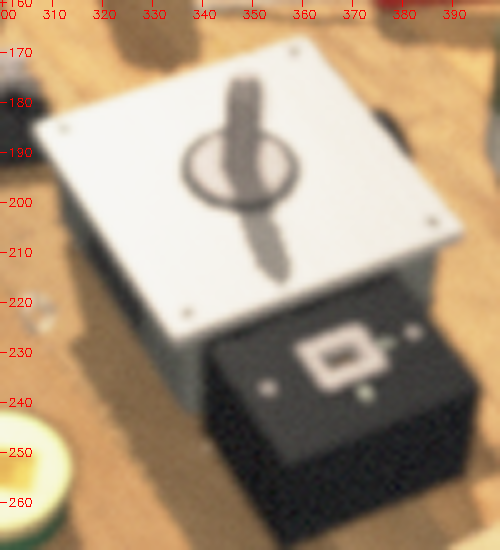

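View pics/t2.png

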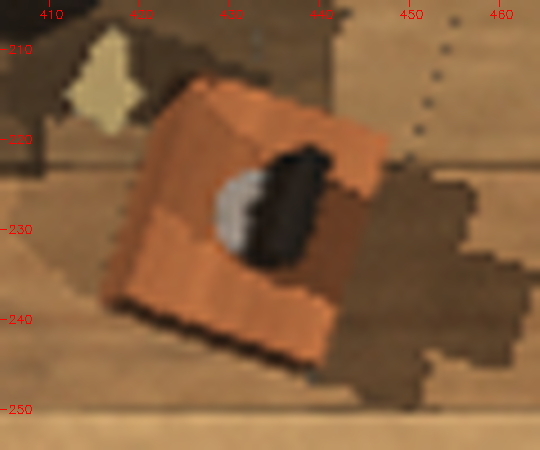

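View pics/s2.png

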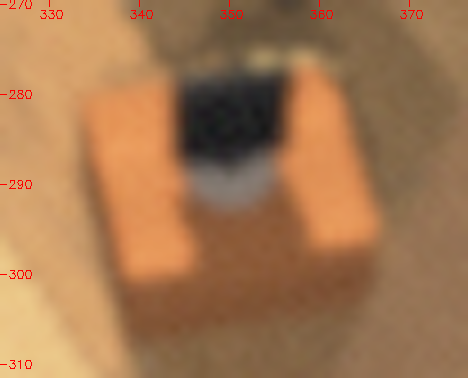

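View pics/t3.png

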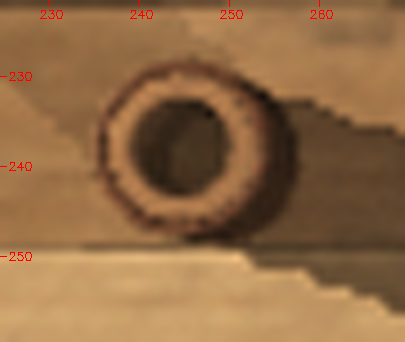

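View pics/s3.png

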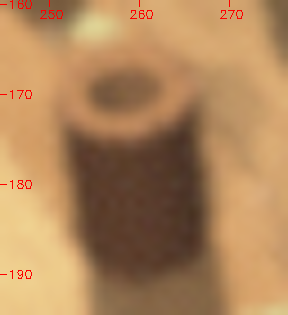

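```bash
cat > fit.py <<'E'
import cv2, numpy as np, json
from scipy.optimize import least_squares
from cell import optics
F={}
def cams():
    for c in("top","scene"): F[c]=optics.grab_frame(c)
def proj(c,X):
    f=F[c]; X=np.atleast_2d(X); p=(X@np.array(f["R"]).T+np.array(f["t"]))@np.array(f["mtx"]).T
    return p[:,:2]/p[:,2:]
def T(p,X):
    X=np.atleast_2d(X); c,s=np.cos(p[2]),np.sin(p[2])
    return np.c_[p[0]+c*X[:,0]-s*X[:,1],p[1]+s*X[:,0]+c*X[:,1],X[:,2]]
def fit(obs,p0):
    fn=lambda p:np.concatenate([(proj(c,T(p,np.array([m for m,_ in o])))-np.array([u for _,u in o])).ravel() for c,o in obs.items()])
    r=least_squares(fn,p0,loss="soft_l1"); return r.x,fn(r.x)
E
python3 - <<'E'
from fit import *; cams()
h=.0925
def tb(sx,sy): return (sx*h,.055+sy*.093,.09)
def bz(sx,sy): return (sx*.019,-.09+sy*.016,.085)
top=[(tb(1,1),(311.2,133.2)),(tb(1,-1),(382,138.5)),(tb(-1,1),(305.8,202.5)),(tb(-1,-1),(378.5,208.2)),
 (bz(1,1),(392.3,172.8)),(bz(1,-1),(405.2,173.5)),(bz(-1,1),(391.5,187.5)),(bz(-1,-1),(404.7,188.3)),((0,.055,.091),(342.75,169.8))]
sc=[(tb(-1,1),(306.1,184.9)),(tb(1,1),(361.1,167.1)),(tb(1,-1),(392.1,205.5)),(tb(-1,-1),(334.5,227.5)),
 (bz(1,1),(372.5,224.1)),(bz(-1,1),(358.9,228.3)),(bz(1,-1),(377.1,233.1)),(bz(-1,-1),(363.5,237.5)),((0,.055,.091),(347.5,193.5))]
for o in ({"top":top},{"scene":sc},{"top":top,"scene":sc}):
    p,r=fit(o,[.5,-.05,0]); print(list(o),np.round(p,4)); print(np.round(r.reshape(-1,2),1).tolist())
print("foot,keyway",T(p,[(0,.055,.094),(0,-.09,.085)]).round(4).tolist())
for o in ({"top":[((0,0,.07),(244.7,237.9))]},{"scene":[((0,0,.07),(258.5,169.6))]},{"top":[((0,0,.07),(244.7,237.9))],"scene":[((0,0,.07),(258.5,169.6))]}):
    p,r=fit(o,[.4,.2,0]);print("sleeve",p[:2].round(4),r.round(2))
# rest corners
def rc(sx,sy,z=.035): return (sx*.036,sy*.03,z)
top=[(rc(1,1),(426.5,213)),(rc(1,-1),(447.3,220)),(rc(-1,-1),(440,245)),(rc(-1,1),(419,238))]
px=lambda X,Y:(325+X/9-.5,270+Y/9-.5)
sc=[(rc(-1,1),px(85,92)),(rc(-1,-1),px(125,280)),(rc(1,-1),px(380,240)),(rc(1,1),px(325,72))]
for o in ({"top":top},{"scene":sc},{"top":top,"scene":sc}):
    p,r=fit(o,[.4,-.23,-.4]);print("rest",p.round(4),r.reshape(-1,2).round(1).tolist())
E
```

```text
['top'] [ 0.5875 -0.078  -0.1201]
[[0.1, -0.4], [0.7, 3.1], [-3.6, 0.4], [-3.3, 3.8], [1.0, -1.4], [0.5, -0.6], [0.4, -1.7], [-0.4, -1.0], [0.1, 2.1]]
['scene'] [ 0.589  -0.0763 -0.1355]
[[-0.6, -2.5], [0.4, -0.5], [-1.6, 1.5], [-4.8, -1.5], [0.2, 0.6], [1.1, 0.4], [1.0, -0.0], [1.8, -0.3], [-0.8, 0.6]]
['top', 'scene'] [ 0.5881 -0.0775 -0.1249]
[[0.1, -0.9], [0.7, 2.9], [-3.9, -0.1], [-3.7, 3.6], [0.9, -1.5], [0.3, -0.7], [0.1, -1.8], [-0.7, -1.0], [-0.0, 1.7], [-1.1, -1.8], [-0.2, -0.2], [-1.7, 1.6], [-4.5, -0.8], [0.4, 0.9], [1.4, 0.8], [1.3, 0.2], [2.2, 0.1], [-1.0, 1.0]]
foot,keyway [[0.595, -0.023, 0.094], [0.5769, -0.1668, 0.085]]
sleeve [0.4255 0.2262] [-0. -0.]
sleeve [0.4267 0.2286] [0. 0.]
sleeve [0.4258 0.2267] [-0.18 -0.13 -0.02  0.44]
rest [ 0.4537 -0.2664 -0.3207] [[-0.3, -0.4], [0.6, -0.3], [0.2, 0.5], [-0.5, 0.2]]
rest [ 0.4552 -0.2647 -0.359 ] [[-0.2, 0.6], [-0.2, -0.1], [-0.1, 0.3], [0.6, -1.0]]
rest [ 0.4542 -0.2658 -0.3377] [[-0.2, -0.7], [0.5, -0.2], [-0.3, 0.4], [-0.9, -0.3], [-0.5, 1.3], [0.0, 0.7], [0.0, 0.4], [0.2, -0.8]]
```

```bash
python3 - <<'E'
from fit import *; cams()
def run(n,tp,sc,p0=[.5,-.05,0]):
    for o in ({"top":tp},{"scene":sc},{"top":tp,"scene":sc}):
        p,r=fit(o,p0); print(n,list(o),np.round(p,4),np.round(r.reshape(-1,2),1).tolist())
    return p
S=[(1,1),(1,-1),(-1,1),(-1,-1)]
def rect(a,b,z): return [(sx*a,sy*b,z) for sx,sy in S]
m=rect(.0925,.093,.09)
run("table",list(zip(m,[(311.2,133.2),(382,138.5),(305.8,202.5),(378.5,208.2)])),list(zip(m,[(361.1,167.1),(392.1,205.5),(306.1,184.9),(334.5,227.5)])))
m=rect(.019,.016,.085)
run("bezel",list(zip(m,[(392.3,172.8),(405.2,173.5),(391.5,187.5),(404.7,188.3)])),list(zip(m,[(372.5,224.1),(377.1,233.1),(358.9,228.3),(363.5,237.5)])))
run("foot",[((0,0,.0905),(342.75,169.8))],[((0,0,.0905),(347.5,193.5))])
# slot centre in bezel
px=lambda X,Y:(300+X/6-.5,125+Y/6-.5); sx=lambda X,Y:(300+X/5-.5,160+Y/5-.5)
run("slot",[((0,0,.085),px(590,336))],[((0,0,.085),sx(343,356))])
# spindle top z .166
run("sptop",[((0,0,.166),px(265,215))],[((0,0,.166),sx(245,78))])
m=[(sx_*.06,sy*.048,.081) for sx_,sy in [(1,-1),(-1,-1)]]
run("pod",list(zip(m,[px(708,211),px(696,482)])),list(zip(m,[sx(478,382),sx(285,467)])))
E
```

```text
table ['top'] [ 0.5987 -0.0274 -0.0702] [[-0.3, -0.6], [0.6, -0.5], [-0.4, 0.6], [0.2, 0.4]]
table ['scene'] [ 0.5992 -0.0267 -0.0764] [[-0.4, -0.5], [0.9, 0.4], [-0.0, -0.2], [-0.3, 0.1]]
table ['top', 'scene'] [ 0.5989 -0.0272 -0.0728] [[-0.3, -0.7], [0.6, -0.5], [-0.6, 0.5], [0.0, 0.4], [-0.6, -0.4], [0.9, 0.4], [-0.1, 0.1], [-0.1, 0.3]]
bezel ['top'] [ 0.5736 -0.1663 -0.0603] [[0.2, 0.1], [-0.3, 0.2], [0.4, -0.1], [-0.3, -0.1]]
bezel ['scene'] [ 0.5748 -0.1636 -0.1855] [[-0.4, 0.6], [-0.1, 0.1], [0.2, -0.1], [0.3, -0.6]]
bezel ['top', 'scene'] [ 0.5739 -0.1653 -0.1089] [[0.2, -0.3], [-0.3, 0.4], [-0.3, -0.6], [-1.1, 0.0], [-1.0, 0.9], [0.1, 0.2], [0.1, 1.0], [1.0, 0.2]]
foot ['top'] [ 0.5996 -0.0231  0.    ] [[0.0, -0.0]]
foot ['scene'] [ 0.6001 -0.0206  0.    ] [[0.0, -0.0]]
foot ['top', 'scene'] [ 0.5995 -0.0223  0.    ] [[-0.3, 0.0], [0.2, 0.4]]
slot ['top'] [ 0.5736 -0.1648  0.    ] [[0.0, -0.0]]
slot ['scene'] [ 0.5751 -0.1637  0.    ] [[0.0, -0.0]]
slot ['top', 'scene'] [ 0.5742 -0.1645  0.    ] [[-0.1, -0.2], [-0.1, 0.3]]
sptop ['top'] [ 0.6052 -0.0195  0.    ] [[0.0, -0.0]]
sptop ['scene'] [ 0.5984 -0.0237  0.    ] [[0.0, -0.0]]
sptop ['top', 'scene'] [ 0.6031 -0.0199  0.    ] [[0.1, 0.9], [0.7, -1.4]]
pod ['top'] [ 0.574  -0.1659 -0.0719] [[0.0, -0.3], [-0.0, 0.2]]
pod ['scene'] [ 0.5708 -0.1621 -0.033 ] [[0.0, -0.0], [-0.0, 0.0]]
pod ['top', 'scene'] [ 0.5722 -0.164  -0.0529] [[-1.1, 0.0], [-0.3, 0.6], [0.9, 0.7], [0.3, 0.1]]
```

```bash
cat > go.py <<'E'
import sys, numpy as np
from cell import sensors
from scipy.spatial.transform import Rotation as Rn
def go(x,y,z,jaw,s=None):
    s=s or sensors.sense(); R=np.array(s["tool_rot"]); p=np.array(s["position"])
    Z=np.array([np.cos(jaw),np.sin(jaw),0]); Y=np.array([0,0,-1.]); G=np.c_[np.cross(Y,Z),Y,Z]
    sh=R.T@(np.array([x,y,z])-p)/.3; tu=Rn.from_matrix(R.T@G).as_rotvec()/(2*np.pi)
    print((x,y,z,jaw),"shift",sh.round(4).tolist(),"turn",tu.round(4).tolist())
if __name__=="__main__":
    a=sys.argv[1:]
    for w in a: go(*map(float,w.split(",")))
E
python3 go.py .22,.3,.24,1.343 .426,.227,.16,1.343
python3 - <<'E'
from fit import *; cams()
for z in (0,.05,.1,.15):
    r=least_squares(lambda p:(proj("top",[p[0],p[1],z])-[[487,199]]).ravel(),[.4,-.4]); r2=least_squares(lambda p:(proj("scene",[p[0],p[1],z])-[[415,277]]).ravel(),[.4,-.4]);print(z,r.x,r2.x)
E
```

```text
(0.22, 0.3, 0.24, 1.343) shift [0.4885, -0.0042, -0.6103] turn [-0.0, 0.0, 0.0]
(0.426, 0.227, 0.16, 1.343) shift [1.2124, 0.2625, -0.6923] turn [-0.0, 0.0, 0.0]
0 [ 0.54029958 -0.4284603 ] [ 0.63760573 -0.30309422]
0.05 [ 0.53234206 -0.40696862] [ 0.60994558 -0.32682247]
0.1 [ 0.52438455 -0.38547694] [ 0.58228544 -0.35055072]
0.15 [ 0.51642703 -0.36398525] [ 0.55462529 -0.37427898]
```

Request:
{"fn": "move_arm", "kwargs": {"motion": [[[0.1,0,-0.12],[0,0,0]],[[0.2,0,-0.24],[0,0,0]],[[0.3,0,-0.37],[0,0,0]],[[0.4,0,-0.5],[0,0,0]],[[0.488,0,-0.61],[0,0,0]],[[0.6,0.05,-0.63],[0,0,0]],[[0.72,0.08,-0.64],[0,0,0]],[[0.85,0.1,-0.66],[0,0,0]],[[0.97,0.15,-0.67],[0,0,0]],[[1.0,0.18,-0.675],[0,0,0]]], "grip": 1, "grip_force": 20}}

```text
time_s: 2.0
position: [0.3674, 0.2452, 0.1838]
tool_rot: [[0.974, -0.0, 0.228], [-0.228, -0.0, 0.974], [0.0, -1.0, -0.0]]
contact_force: [-0.6, -0.0, 0.3]
gripper_width: 0.0883
```

```bash
python3 go.py .426,.2275,.14,1.343 .426,.2275,.031,1.343; python3 - <<'E'
from fit import *; cams()
from h import crop
for c,b in(("top",(150,300,170,320)),("scene",(110,220,190,310))):
    a=F[c]["pixels"][:,:,::-1].copy(); crop(a,*b,4,f"pics/m1{c}.png")
from cell import sensors
print(proj("top",sensors.sense()["position"]),proj("scene",sensors.sense()["position"]))
E
```

```text
(0.426, 0.2275, 0.14, 1.343) shift [0.2036, 0.146, -0.0128] turn [0.0, -0.0004, 0.0]
(0.426, 0.2275, 0.031, 1.343) shift [0.2036, 0.5093, -0.0127] turn [0.0, -0.0004, 0.0]
[[227.41006139 261.5244482 ]] [[232.89412661 144.58686552]]
```

View pics/m1top.png

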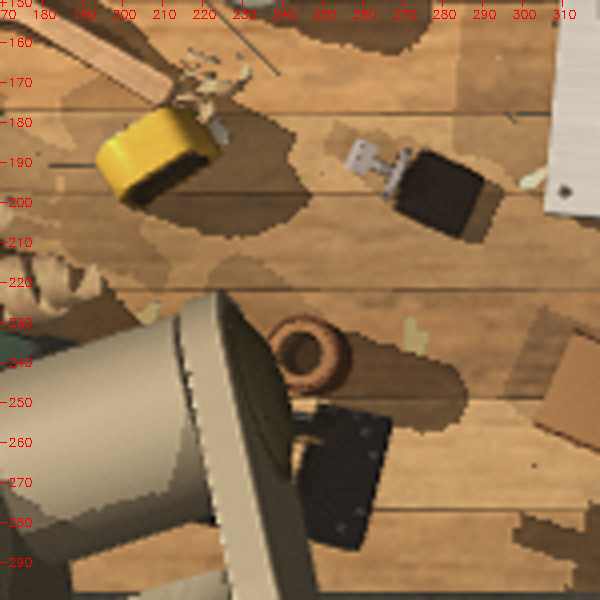

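View pics/m1scene.png

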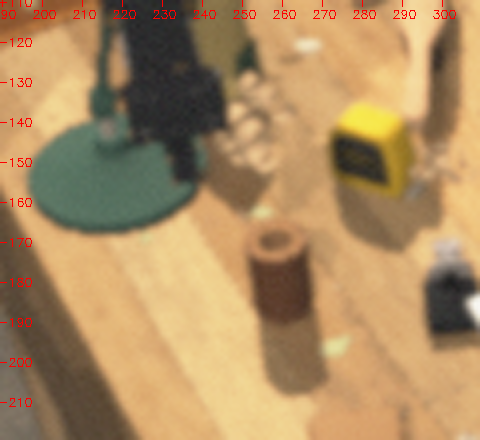

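The scene picture shows the gripper (227,130) beside the sleeve (258,170), clear of the lamp base. I'll go over the sleeve and down.

Request:
{"fn": "move_arm", "kwargs": {"motion": [[[0.1,0.07,-0.006],[0,0,0]],[[0.204,0.146,-0.013],[0,0,0]],[[0.204,0.24,-0.013],[0,0,0]],[[0.204,0.33,-0.013],[0,0,0]],[[0.204,0.42,-0.013],[0,0,0]],[[0.204,0.508,-0.013],[0,0,0]],[[0.204,0.508,-0.013],[0,0,0]]]}}

```text
time_s: 2.8
position: [0.4214, 0.2292, 0.0307]
tool_rot: [[0.974, -0.005, 0.225], [-0.225, -0.001, 0.974], [-0.004, -1.0, -0.002]]
contact_force: [-0.1, 0.2, 0.9]
gripper_width: 0.088
```

Request:
{"fn": "move_arm", "kwargs": {"motion": [[[0,0,0],[0,0,0]],[[0,0,0],[0,0,0]],[[0,0,0],[0,0,0]],[[0,0,0],[0,0,0]],[[0,0,0],[0,0,0]],[[0,0,0],[0,0,0]]], "grip": -0.2, "grip_force": 20}}

```text
time_s: 3.4
position: [0.424, 0.2289, 0.0327]
tool_rot: [[0.974, 0.001, 0.226], [-0.226, 0.0, 0.974], [0.0, -1.0, 0.0]]
contact_force: [-1.4, -0.3, 4.0]
gripper_width: 0.0483
```

```bash
python3 - <<'E'
from fit import *; cams()
from h import crop
for c,b in(("top",(150,300,170,320)),("scene",(110,220,190,310))):
    a=F[c]["pixels"][:,:,::-1].copy(); crop(a,*b,4,f"pics/m2{c}.png")
E
```

```text
(no output)
```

View pics/m2scene.png

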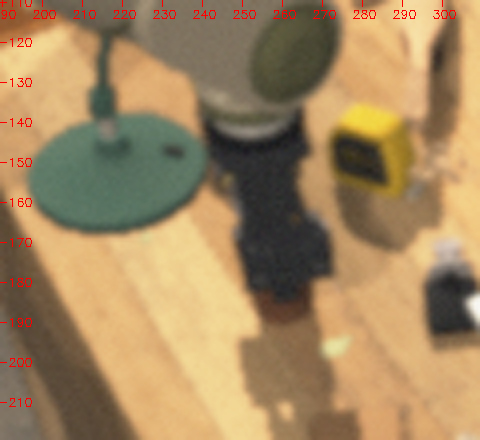

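Request:
{"fn": "move_arm", "kwargs": {"motion": [[[0,-0.1,0],[0,0,0]],[[0,-0.22,0],[0,0,0]],[[0,-0.35,-0.04],[0,0,0]],[[0,-0.48,-0.12],[0,0,0]],[[0,-0.6,-0.24],[0,0,0]],[[0.05,-0.65,-0.37],[0,0,0]],[[0.1,-0.65,-0.5],[0,0,0]],[[0.15,-0.65,-0.6],[0,0,0]],[[0.15,-0.65,-0.6],[0,0,0]]]}}

```text
time_s: 4.4
position: [0.4275, 0.0404, 0.2272]
tool_rot: [[0.973, -0.0, 0.23], [-0.23, -0.001, 0.973], [0.0, -1.0, -0.001]]
contact_force: [-0.1, 0.0, -0.1]
gripper_width: 0.0487
```

```bash
python3 go.py .5995,-.0225,.225,1.343;python3 - <<'E'
from fit import *; cams()
from h import crop
c="scene"; a=F[c]["pixels"][:,:,::-1].copy(); crop(a,90,240,220,400,4,f"pics/m3{c}.png")
E
```

```text
(0.5995, -0.0225, 0.225, 1.343) shift [0.6061, 0.0075, -0.0721] turn [0.0001, -0.0007, 0.0]
```

View pics/m3scene.png

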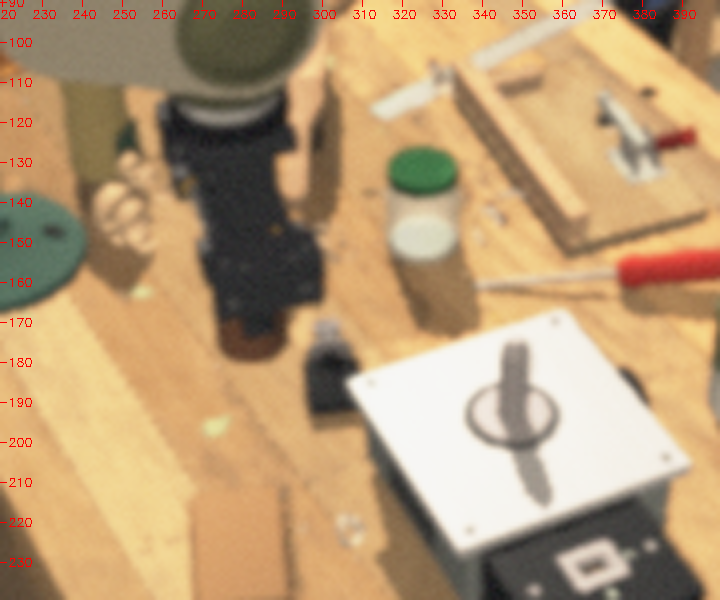

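```bash
python3 - <<'E'
from fit import *; cams()
from cell import sensors
s=sensors.sense(); p=np.array(s["position"]);R=np.array(s["tool_rot"])
import cv2
th=np.linspace(0,2*np.pi,80)
a=cv2.resize(F["scene"]["pixels"][140:190,255:310,::-1],None,fx=12,fy=12,interpolation=2)
for dx,col in((0,(0,255,0)),(.003,(0,0,255)),(-.003,(255,0,0))):
    o=p+R[:,0]*dx
    c=np.c_[o[0]+.025*np.cos(th),o[1]+.025*np.sin(th),0*th+p[2]-.0325]
    u=((proj("scene",c)-[255,140]+.5)*12).astype(int)
    cv2.polylines(a,[u],True,col,1)
    print(dx,proj("scene",c).min(0),proj("scene",c).max(0))
cv2.imwrite("pics/m4.png",a)
E
```

```text
0 [272.22216845 168.22505456] [290.77115873 180.72092449]
0.003 [273.31047623 168.00711794] [291.84960821 180.49035275]
-0.003 [271.13283243 168.44319387] [289.69169135 180.95171724]
```

View pics/m4.png

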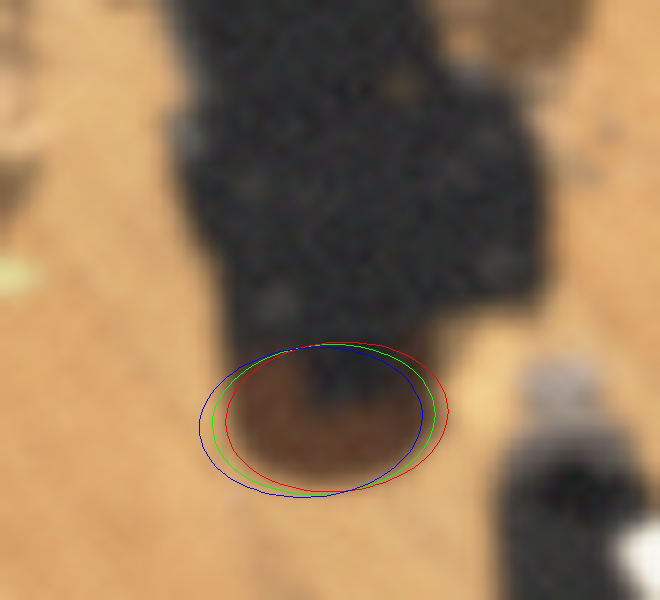

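```bash
python3 - <<'E'
from fit import *; cams()
from cell import sensors
p=np.array(sensors.sense()["position"]); b=p-[0,0,.0325]
u=proj("scene",b)+[1.1,-1.2]
r=least_squares(lambda q:(proj("scene",[q[0],q[1],b[2]])-u).ravel(),b[:2]); print(r.x-p[:2])
E
```

```text
[0.00470197 0.00282453]
```

```bash
python3 go.py .597,-.023,.22,1.343
```

```text
(0.597, -0.023, 0.22, 1.343) shift [0.6031, 0.0239, -0.091] turn [-0.0, 0.0002, -0.0]
```

Request:
{"fn": "move_arm", "kwargs": {"motion": [[[0.12,0,-0.02],[0,0,0]],[[0.26,0,-0.04],[0,0,0]],[[0.4,0.01,-0.06],[0,0,0]],[[0.52,0.02,-0.08],[0,0,0]],[[0.603,0.024,-0.091],[0,0,0]],[[0.603,0.024,-0.091],[0,0,0]],[[0.603,0.024,-0.091],[0,0,0]]]}}

```text
time_s: 5.4
position: [0.5968, -0.0233, 0.2196]
tool_rot: [[0.974, -0.001, 0.225], [-0.225, 0.0, 0.974], [-0.001, -1.0, 0.0]]
contact_force: [-0.2, 0.9, -1.0]
gripper_width: 0.0488
```

```bash
python3 go.py .597,-.023,.19,1.343;python3 - <<'E'
from fit import *; cams()
from h import crop
c="scene"; a=F[c]["pixels"][:,:,::-1].copy(); crop(a,120,230,300,400,5,f"pics/m5{c}.png")
c="top"; a=F[c]["pixels"][:,:,::-1].copy(); crop(a,100,250,270,430,4,f"pics/m5{c}.png")
E
```

```text
(0.597, -0.023, 0.19, 1.343) shift [0.0005, 0.0986, 0.001] turn [-0.0, 0.0002, -0.0002]
```

View pics/m5scene.png

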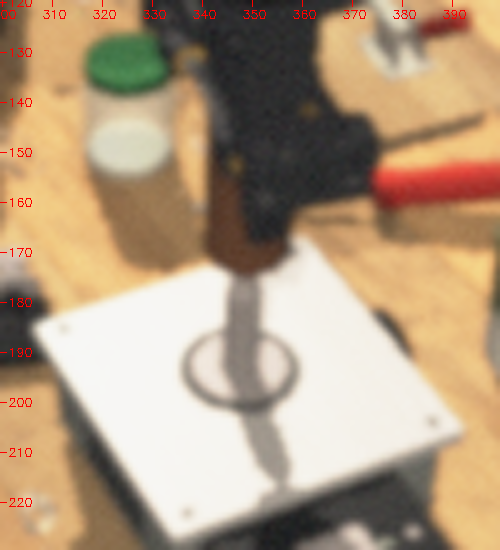

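View pics/m5top.png

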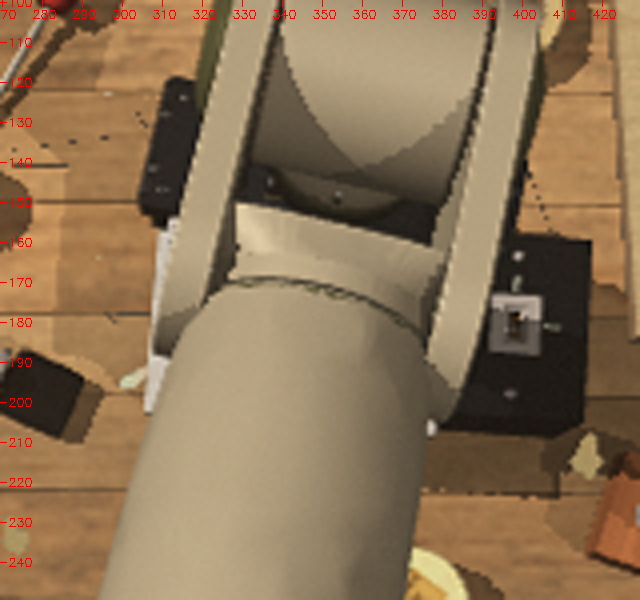

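Request:
{"fn": "move_arm", "kwargs": {"motion": [[[0,0.03,0],[0,0,0]],[[0,0.06,0],[0,0,0]],[[0,0.09,0],[0,0,0]],[[0,0.12,0],[0,0,0]],[[0,0.12,0],[0,0,0]]]}}

```text
time_s: 6.0
position: [0.5965, -0.0235, 0.1824]
tool_rot: [[0.974, -0.002, 0.226], [-0.226, 0.002, 0.974], [-0.003, -1.0, 0.001]]
contact_force: [0.5, 3.3, -1.8]
gripper_width: 0.0486
```

Request:
{"fn": "move_arm", "kwargs": {"motion": [[[0,0.04,0.002],[0,0,0]],[[0,0.08,0.003],[0,0,0]],[[0,0.1,0.003],[0,0,0]],[[0,0.1,0.003],[0,0,0]]]}}

```text
time_s: 6.4
position: [0.5968, -0.0232, 0.1527]
tool_rot: [[0.974, -0.002, 0.226], [-0.226, 0.001, 0.974], [-0.002, -1.0, 0.0]]
contact_force: [-0.1, 1.4, -1.8]
gripper_width: 0.049
```

```bash
python3 - <<'E'
from fit import *; cams()
from h import crop
from cell import sensors; s=sensors.sense(); print(s["contact_force"],s["wrist_torque"])
c="scene"; a=F[c]["pixels"][:,:,::-1].copy(); crop(a,120,230,300,400,5,f"pics/m6{c}.png")
E
```

```text
[ 0.22135317  1.70498353 -1.81945023] [0.20461941 0.00967915 0.08931742]
```

View pics/m6scene.png

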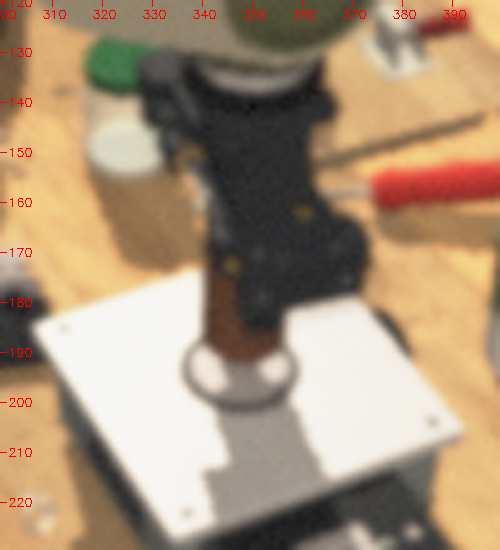

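The sleeve is over the spindle, with its lower end at about (349,191). I'll lower it onto the flange.

Request:
{"fn": "move_arm", "kwargs": {"motion": [[[0,0.04,0.001],[0,0,0]],[[0,0.07,0.001],[0,0,0]],[[0,0.08,0.001],[0,0,0]],[[0,0.084,0.001],[0,0,0]],[[0,0.088,0.001],[0,0,0]],[[0,0.088,0.001],[0,0,0]]]}}

```text
time_s: 7.1
position: [0.5974, -0.0231, 0.1278]
tool_rot: [[0.974, 0.0, 0.226], [-0.226, -0.0, 0.974], [0.0, -1.0, -0.0]]
contact_force: [-0.5, 0.4, -0.8]
gripper_width: 0.0485
```

Request:
{"fn": "move_arm", "kwargs": {"motion": [[[0,0.005,0],[0,0,0]],[[0,0.01,0],[0,0,0]],[[0,0.013,0],[0,0,0]],[[0,0.013,0],[0,0,0]]]}}

```text
time_s: 7.5
position: [0.5978, -0.0229, 0.1264]
tool_rot: [[0.974, 0.002, 0.225], [-0.225, -0.001, 0.974], [0.003, -1.0, -0.0]]
contact_force: [-6.4, 2.1, 16.1]
gripper_width: 0.0487
```

Contact shows 16 N upward, so the sleeve is seated. Releasing.

Request:
{"fn": "move_arm", "kwargs": {"motion": [[[0,-0.005,0],[0,0,0]],[[0,-0.008,0],[0,0,0]],[[0,-0.008,0],[0,0,0]],[[0,-0.008,0],[0,0,0]],[[0,-0.008,0],[0,0,0]],[[0,-0.008,0],[0,0,0]]], "grip": 1}}

```text
time_s: 8.1
position: [0.5973, -0.023, 0.1261]
tool_rot: [[0.974, -0.0, 0.226], [-0.226, 0.0, 0.974], [-0.0, -1.0, 0.0]]
contact_force: [0.5, 0.8, 0.6]
gripper_width: 0.0882
```

Request:
{"fn": "move_arm", "kwargs": {"motion": [[[0,-0.05,0],[0,0,0]],[[0,-0.12,0],[0,0,0]],[[0,-0.25,0],[0,0,0]],[[0,-0.38,0],[0,0,0]],[[-0.05,-0.42,-0.1],[0,0,0]],[[-0.15,-0.42,-0.25],[0,0,0]],[[-0.25,-0.42,-0.4],[0,0,0]],[[-0.35,-0.42,-0.55],[0,0,0]],[[-0.35,-0.42,-0.7],[0,0,0]],[[-0.35,-0.42,-0.8],[0,0,0]]]}}

```text
time_s: 9.1
position: [0.4393, -0.2351, 0.2527]
tool_rot: [[0.974, 0.0, 0.227], [-0.227, -0.001, 0.974], [0.001, -1.0, -0.001]]
contact_force: [0.4, 0.2, 0.2]
gripper_width: 0.0878
```

```bash
python3 - <<'E'
from fit import *; cams()
from h import crop
c="scene"; a=F[c]["pixels"][:,:,::-1].copy(); crop(a,120,320,280,420,4,f"pics/m7{c}.png")
c="top"; a=F[c]["pixels"][:,:,::-1].copy(); crop(a,120,270,300,520,3,f"pics/m7{c}.png")
E
```

View pics/m7scene.png

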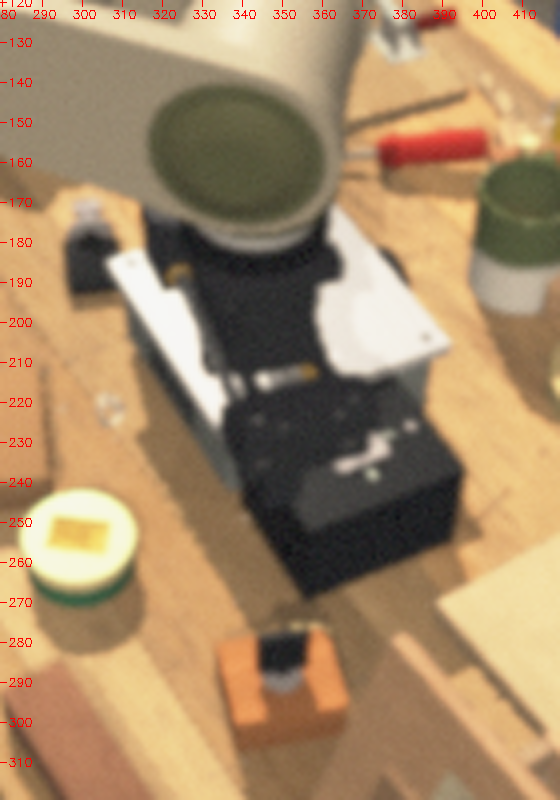

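View pics/m7top.png

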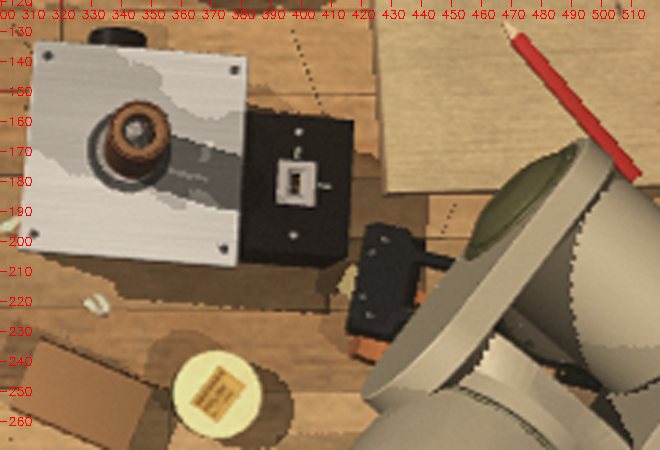

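```bash
python3 - <<'E'
from fit import *; cams()
t=cv2.imread("pics/top0.png"); s=cv2.imread("pics/scene0.png")
p=[.454,-.2662,-.335]
def ov(c,img,b,k,out):
    a=cv2.resize(img[b[0]:b[1],b[2]:b[3]],None,fx=k,fy=k,interpolation=2)
    def pl(m,col):
        u=((proj(c,T(p,m))-[b[2],b[0]]+.5)*k).astype(int); cv2.polylines(a,[u],True,col,1)
    for z in(.0425,.0785): pl([(.017,.005,z),(.017,-.005,z),(-.017,-.005,z),(-.017,.005,z)],(0,255,0))
    pl([(.036,.03,.035),(.036,-.03,.035),(-.036,-.03,.035),(-.036,.03,.035)],(255,0,0))
    th=np.linspace(0,6.28,40); pl(np.c_[.014*np.cos(th),.014*np.sin(th),0*th+.039],(0,255,255))
    return a
A=ov("top",t,(205,255,410,460),11,0); B=ov("scene",s,(265,315,325,375),11,0)
a=np.hstack([A,B]); a=cv2.resize(a,(800,400)); cv2.imwrite("pics/k.png",a)
E
python3 go.py .454,-.2662,.13,1.236 .454,-.2662,.048,1.236
```

```text
(0.454, -0.2662, 0.13, 1.236) shift [0.0682, 0.4069, -0.0972] turn [-0.0001, 0.0168, -0.0]
(0.454, -0.2662, 0.048, 1.236) shift [0.0683, 0.6803, -0.0973] turn [-0.0001, 0.0168, -0.0]
```

View pics/k.png

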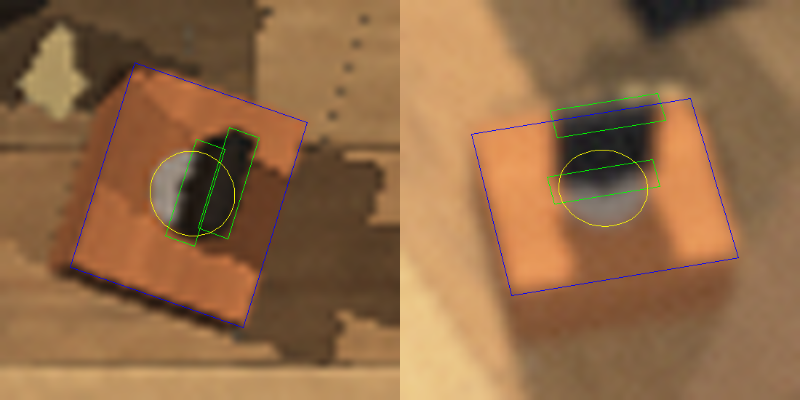

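The overlay fits the key in the rest: bow 34 mm at top (436,228), collar 28 mm. The key lying at top (274,197) is clearly larger, with a bow over 45 mm. So I'll take the one in the rest.

Request:
{"fn": "move_arm", "kwargs": {"motion": [[[0.03,0.12,-0.04],[0,0.008,0]],[[0.068,0.25,-0.097],[0,0.0168,0]],[[0.068,0.36,-0.097],[0,0.0168,0]],[[0.068,0.4,-0.097],[0,0.0168,0]],[[0.068,0.4,-0.097],[0,0.0168,0]]]}}

```text
time_s: 9.8
position: [0.4542, -0.2647, 0.1314]
tool_rot: [[0.945, -0.002, 0.326], [-0.326, 0.002, 0.945], [-0.002, -1.0, 0.001]]
contact_force: [0.4, 1.1, -0.6]
gripper_width: 0.0881
```

```bash
python3 go.py .454,-.2662,.048,1.236; python3 - <<'E'
from fit import *; cams()
from h import crop
c="scene"; a=F[c]["pixels"][:,:,::-1].copy(); crop(a,190,320,300,420,5,f"pics/m8{c}.png")
E
```

```text
(0.454, -0.2662, 0.048, 1.236) shift [0.0017, 0.2781, -0.0054] turn [-0.0002, 0.0005, -0.0004]
```

View pics/m8scene.png

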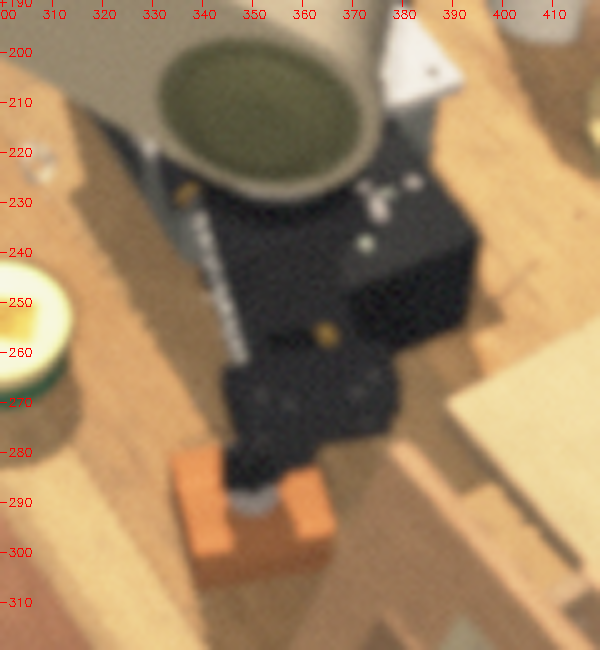

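Request:
{"fn": "move_arm", "kwargs": {"motion": [[[0.001,0.08,-0.004],[0,0,0]],[[0.001,0.16,-0.004],[0,0,0]],[[0.001,0.22,-0.004],[0,0,0]],[[0.001,0.26,-0.004],[0,0,0]],[[0.001,0.277,-0.004],[0,0,0]],[[0.001,0.277,-0.004],[0,0,0]]]}}

```text
time_s: 10.5
position: [0.4544, -0.2674, 0.0497]
tool_rot: [[0.945, 0.001, 0.327], [-0.327, -0.001, 0.945], [0.001, -1.0, -0.0]]
contact_force: [0.6, 0.3, 0.2]
gripper_width: 0.0878
```

Request:
{"fn": "move_arm", "kwargs": {"motion": [[[0,0,0],[0,0,0]],[[0,0,0],[0,0,0]],[[0,0,0],[0,0,0]],[[0,0,0],[0,0,0]],[[0,0,0],[0,0,0]],[[0,0,0],[0,0,0]],[[0,0,0],[0,0,0]],[[0,0,0],[0,0,0]]], "grip": -1, "grip_force": 40}}

```text
time_s: 11.3
position: [0.4541, -0.2673, 0.0491]
tool_rot: [[0.945, -0.0, 0.327], [-0.327, 0.0, 0.945], [-0.0, -1.0, -0.0]]
contact_force: [0.5, -1.1, 0.2]
gripper_width: 0.0262
```

```bash
python3 - <<'E'
from fit import *; cams()
from h import crop
from cell import sensors; s=sensors.sense(); print(s["contact_force"],s["wrist_torque"],s["gripper_width"])
c="scene"; a=F[c]["pixels"][:,:,::-1].copy(); crop(a,190,320,300,420,5,f"pics/m9{c}.png")
E
```

```text
[ 0.01980265  0.15601235 -0.30041661] [ 0.00979126 -0.01264462 -0.02741989] 0.01821965700126823
```

View pics/m9scene.png

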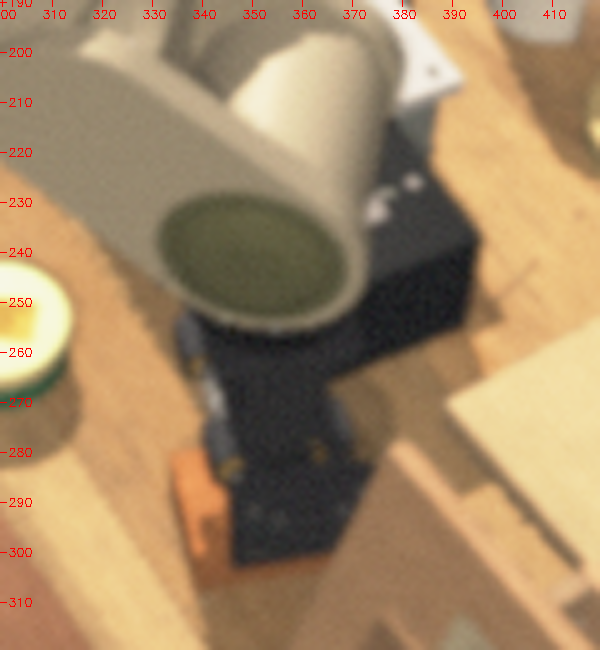

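Request:
{"fn": "move_arm", "kwargs": {"motion": [[[0,0,0],[0,0,0]],[[0,0,0],[0,0,0]],[[0,0,0],[0,0,0]],[[0,0,0],[0,0,0]],[[0,0,0],[0,0,0]]]}}

```text
time_s: 11.9
position: [0.4543, -0.2663, 0.0492]
tool_rot: [[0.945, 0.0, 0.327], [-0.327, 0.002, 0.945], [-0.0, -1.0, 0.002]]
contact_force: [2.3, 5.6, 3.0]
gripper_width: 0.0097
```

Request:
{"fn": "move_arm", "kwargs": {"motion": [[[0,-0.04,0],[0,0,0]],[[0,-0.1,0],[0,0,0]],[[0,-0.2,0],[0,0,0]],[[0,-0.32,0],[0,0,0]],[[0,-0.4,0],[0,0,0]],[[0,-0.4,0],[0,0,0]]]}}

```text
time_s: 12.5
position: [0.4551, -0.2684, 0.1729]
tool_rot: [[0.945, 0.005, 0.327], [-0.327, -0.005, 0.945], [0.006, -1.0, -0.003]]
contact_force: [-0.7, 0.0, -0.6]
gripper_width: 0.0097
```

```bash
python3 go.py .574,-.165,.165,1.499; python3 - <<'E'
from fit import *; cams()
from h import crop
c="scene"; a=F[c]["pixels"][:,:,::-1].copy(); crop(a,190,320,300,420,5,f"pics/m10{c}.png")
c="top"; a=F[c]["pixels"][:,:,::-1].copy(); crop(a,130,280,360,520,4,f"pics/m10{c}.png")
E
```

```text
(0.574, -0.165, 0.165, 1.499) shift [0.2617, 0.0266, 0.4555] turn [0.0006, -0.0416, 0.0009]
```

View pics/m10scene.png

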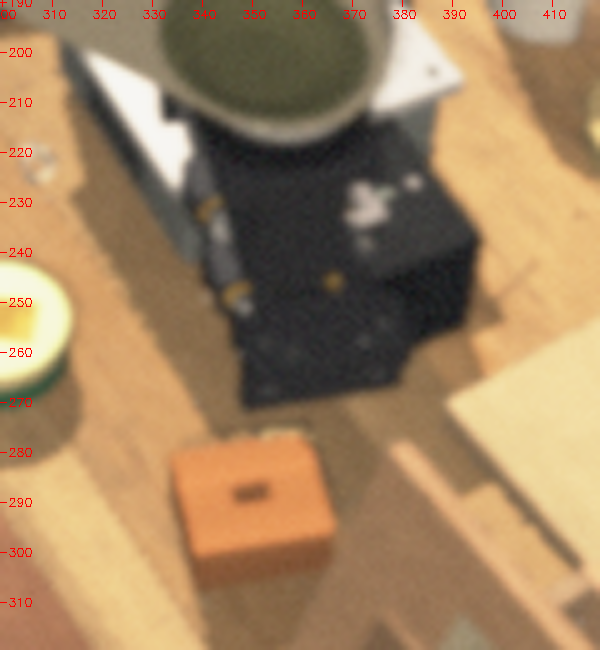

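View pics/m10top.png

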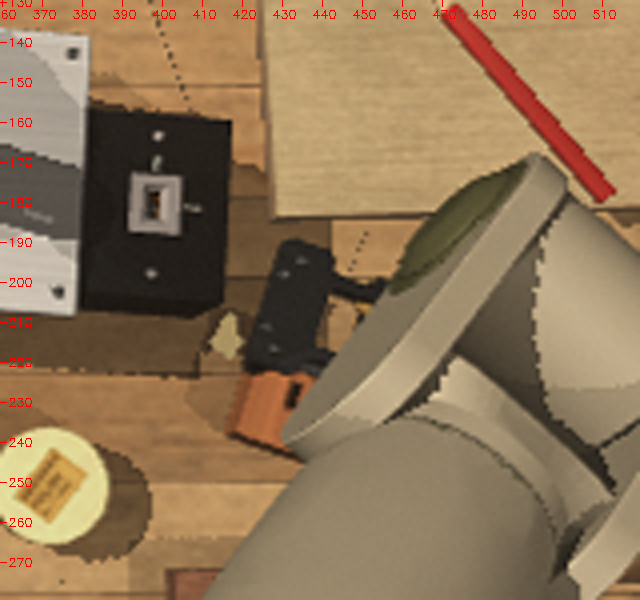

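```bash
python3 - <<'E'
from fit import *; cams()
from cell import sensors; s=sensors.sense(); p=np.array(s["position"]);print(p,s["gripper_width"])
for d in(.0,-.01,-.0367): print(proj("scene",p+[0,0,d]),proj("top",p+[0,0,d]))
print(proj("scene",[.454,-.266,.0785]))
E
```

```text
[ 0.45355972 -0.26697699  0.16800936] 0.009754125134630068
[[352.02738893 257.06952248]] [[450.12343619 224.22449817]]
[[351.85259656 259.68412948]] [[448.71132952 224.62721823]]
[[351.39728638 266.49482298]] [[445.07735494 225.66359494]]
[[350.47937505 278.91136089]]
```

```bash
python3 go.py .574,-.166,.165,1.499
```

```text
(0.574, -0.166, 0.165, 1.499) shift [0.2692, 0.0098, 0.4494] turn [-0.0002, -0.0416, -0.0003]
```

Request:
{"fn": "move_arm", "kwargs": {"motion": [[[0.04,0,0.06],[0,-0.008,0]],[[0.1,0,0.16],[0,-0.018,0]],[[0.17,0,0.28],[0,-0.03,0]],[[0.23,0,0.38],[0,-0.0416,0]],[[0.268,0,0.449],[0,-0.0416,0]],[[0.268,0,0.449],[0,-0.0416,0]],[[0.268,0,0.449],[0,-0.0416,0]]]}}

```text
time_s: 13.4
position: [0.5736, -0.1662, 0.1679]
tool_rot: [[0.997, -0.002, 0.071], [-0.071, 0.001, 0.997], [-0.002, -1.0, 0.001]]
contact_force: [-0.1, -0.1, -0.5]
gripper_width: 0.0096
```

```bash
python3 go.py .574,-.166,.13,1.499;python3 - <<'E'
from fit import *; cams()
from h import crop
c="scene"; a=F[c]["pixels"][:,:,::-1].copy(); crop(a,150,260,300,410,5,f"pics/m11{c}.png")
c="top"; a=F[c]["pixels"][:,:,::-1].copy(); crop(a,120,240,310,460,5,f"pics/m11{c}.png")
E
```

```text
(0.574, -0.166, 0.13, 1.499) shift [0.0017, 0.1264, 0.0008] turn [-0.0001, 0.0, -0.0003]
```

View pics/m11scene.png

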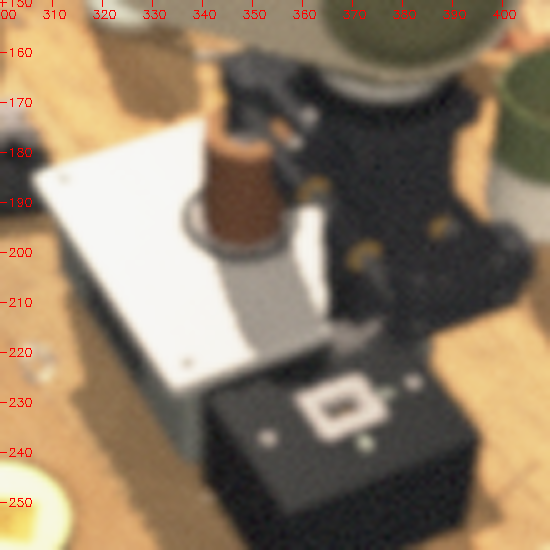

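View pics/m11top.png

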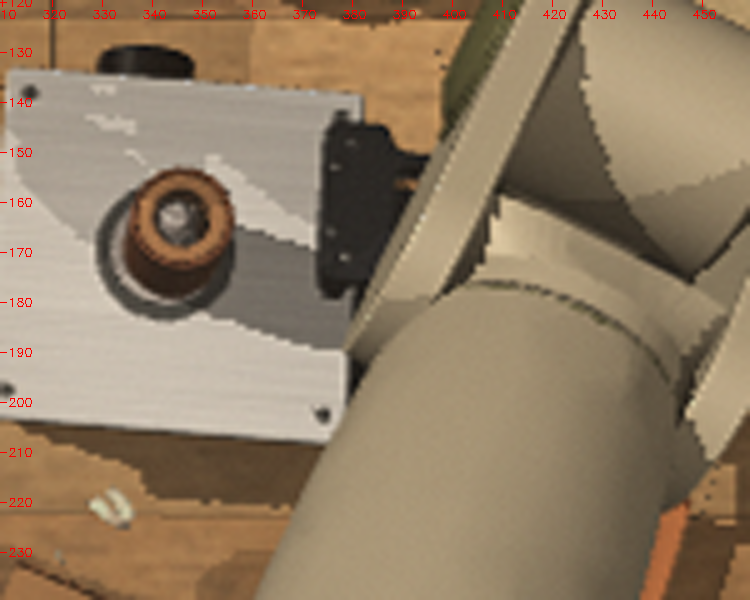

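```bash
python3 - <<'E'
from fit import *; cams()
from cell import sensors
s=sensors.sense(); p=np.array(s["position"]);R=np.array(s["tool_rot"]);print(p)
th=np.linspace(0,2*np.pi,80)
a=cv2.resize(F["scene"]["pixels"][195:245,345,:][0:0] if 0 else F["scene"]["pixels"][195:245,345:395,::-1],None,fx=12,fy=12,interpolation=2)
def dr(c,col): 
    cv2.polylines(a,[((proj("scene",c)-[345,195]+.5)*12).astype(int)],True,col,1)
for z,col in((-.0102,(0,255,0)),(-.0142,(0,255,255))):
    o=p+[0.0012,.002,0]
    dr(np.c_[o[0]+.014*np.cos(th),o[1]+.014*np.sin(th),0*th+p[2]+z],col)
b=p-[0,0,.0367]+[0.0012,.002,0]
dr(np.array([b+R[:,0]*x+R[:,2]*y+[0,0,z] for x,y,z in[(-.008,0,0),(.008,0,0),(.008,0,.011),(-.008,0,.011)]]),(0,0,255))
cv2.imwrite("pics/m12.png",a)
E
```

```text
[ 0.57345749 -0.167126    0.16901127]
```

View pics/m12.png

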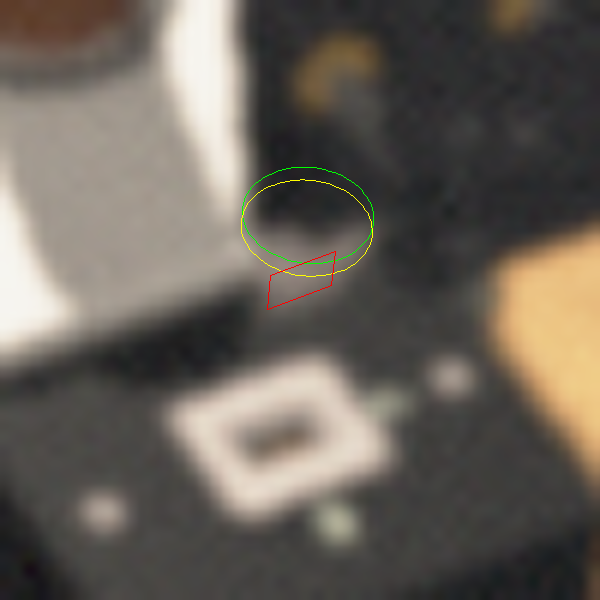

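Request:
{"fn": "move_arm", "kwargs": {"motion": [[[0.001,0.04,0.001],[0,0,0]],[[0.001,0.08,0.001],[0,0,0]],[[0.001,0.11,0.001],[0,0,0]],[[0.001,0.13,0.001],[0,0,0]],[[0.001,0.13,0.001],[0,0,0]],[[0.001,0.13,0.001],[0,0,0]]]}}

```text
time_s: 14.2
position: [0.5745, -0.166, 0.1302]
tool_rot: [[0.997, 0.0, 0.072], [-0.072, -0.0, 0.997], [0.0, -1.0, -0.0]]
contact_force: [0.3, 0.3, -0.6]
gripper_width: 0.0095
```

```bash
python3 go.py .574,-.166,.1217,1.499;python3 - <<'E'
from fit import *; cams()
from h import crop
from cell import sensors
s=sensors.sense(); print(s["position"],s["contact_force"])
c="scene"; a=F[c]["pixels"][:,:,::-1].copy(); crop(a,195,245,345,395,12,f"pics/m13{c}.png")
E
```

```text
(0.574, -0.166, 0.1217, 1.499) shift [-0.0018, 0.0284, -0.0001] turn [0.0, -0.0, 0.0]
[ 0.57465595 -0.16608044  0.13056876] [-0.13164895  0.05315479 -0.46351297]
```

View pics/m13scene.png

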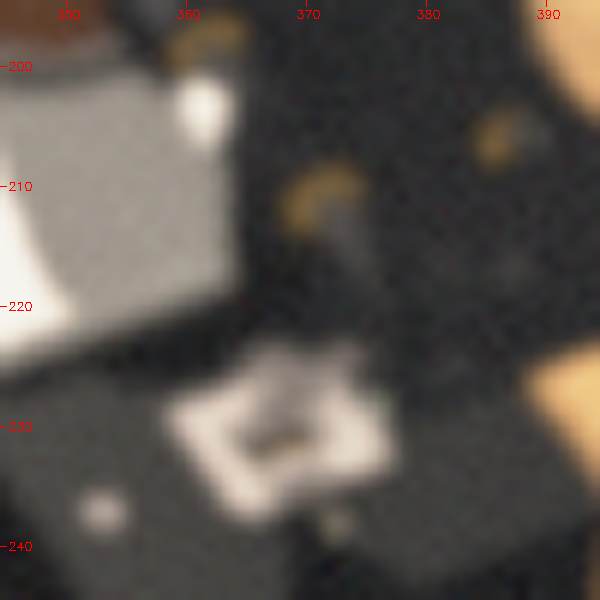

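The bit is over the slot at scene (368,230). Lowering it into the mouth.

Request:
{"fn": "move_arm", "kwargs": {"motion": [[[-0.001,0.02,0],[0,0,0]],[[-0.001,0.03,0],[0,0,0]],[[-0.001,0.04,0],[0,0,0]],[[-0.001,0.05,0],[0,0,0]],[[-0.001,0.06,0],[0,0,0]],[[-0.001,0.06,0],[0,0,0]]]}}

```text
time_s: 14.9
position: [0.574, -0.1657, 0.1116]
tool_rot: [[0.997, -0.0, 0.072], [-0.072, 0.001, 0.997], [-0.001, -1.0, 0.001]]
contact_force: [-0.2, 1.9, -1.6]
gripper_width: 0.0095
```

Request:
{"fn": "move_arm", "kwargs": {"motion": [[[0,0.006,0],[0,0.008,0]],[[0,0.012,0],[0,-0.008,0]],[[0,0.018,0],[0,0.008,0]],[[0,0.024,0],[0,-0.008,0]],[[0,0.03,0],[0,0.008,0]],[[0,0.034,0],[0,-0.008,0]],[[0,0.038,0],[0,0.008,0]],[[0,0.042,0],[0,-0.008,0]],[[0,0.044,0],[0,0.008,0]],[[0,0.044,0],[0,0,0]]], "grip_force": 60}}

```text
time_s: 15.9
position: [0.5743, -0.1655, 0.0991]
tool_rot: [[0.997, 0.0, 0.074], [-0.074, 0.001, 0.997], [0.0, -1.0, 0.001]]
contact_force: [0.2, 2.6, 0.7]
gripper_width: 0.0095
```

Request:
{"fn": "move_arm", "kwargs": {"motion": [[[0,0.004,0],[0,0.008,0]],[[0,0.007,0],[0,-0.008,0]],[[0,0.009,0],[0,0.008,0]],[[0,0.009,0],[0,-0.008,0]],[[0,0.009,0],[0,0,0]]]}}

```text
time_s: 16.4
position: [0.5752, -0.1655, 0.0988]
tool_rot: [[0.998, 0.003, 0.069], [-0.069, -0.0, 0.998], [0.003, -1.0, -0.0]]
contact_force: [-2.9, 5.7, 17.1]
gripper_width: 0.0097
```

```bash
python3 - <<'E'
from fit import *; cams()
from h import crop
from cell import sensors
s=sensors.sense(); print(s["position"],s["contact_force"],s["wrist_torque"])
c="scene"; a=F[c]["pixels"][:,:,::-1].copy(); crop(a,195,245,345,395,12,f"pics/m14{c}.png")
E
```

```text
[ 0.57515547 -0.16551831  0.0987733 ] [-2.07635485  7.36962404 15.90830637] [1.18922131 0.49470533 0.05235328]
```

View pics/m14scene.png

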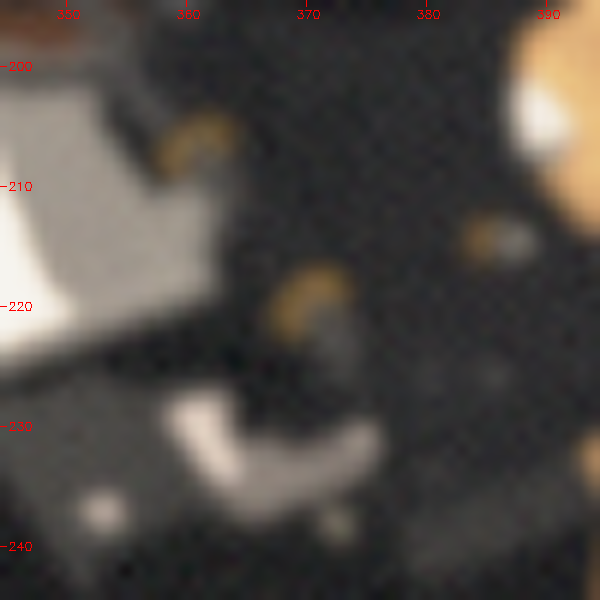

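Request:
{"fn": "move_arm", "kwargs": {"motion": [[[0,0,0],[0,0.015,0]],[[0,0,0],[0,0.03,0]],[[0,0,0],[0,0.045,0]],[[0,0,0],[0,0.06,0]],[[0,0,0],[0,0.075,0]],[[0,0,0],[0,0.09,0]],[[0,0,0],[0,0.1,0]],[[0,0,0],[0,0.1,0]]]}}

```text
time_s: 17.3
position: [0.5747, -0.1657, 0.0988]
tool_rot: [[0.764, 0.002, 0.645], [-0.645, -0.001, 0.764], [0.002, -1.0, 0.001]]
contact_force: [-4.6, 6.5, 18.2]
gripper_width: 0.0092
```

```bash
python3 - <<'E'
from cell import sensors
s=sensors.sense(); print(s["position"],s["contact_force"],s["wrist_torque"],s["q"])
E
```

```text
[ 0.57469763 -0.16574373  0.09875515] [-4.61327884  6.51295363 18.22365959] [0.94546601 1.04345863 0.03604353] [-4.76635388e-01  6.05676850e-01  1.43721480e+00  4.36418712e-04
  1.09657560e+00 -1.34608406e+00]
```

Request:
{"fn": "move_arm", "kwargs": {"motion": [[[0,0,0],[0,0.02,0]],[[0,0,0],[0,0.04,0]],[[0,0,0],[0,0.06,0]],[[0,0,0],[0,0.08,0]],[[0,0,0],[0,0.1,0]],[[0,0,0],[0,0.115,0]],[[0,0,0],[0,0.13,0]],[[0,0,0],[0,0.13,0]]]}}

```text
time_s: 18.1
position: [0.5739, -0.1658, 0.0987]
tool_rot: [[0.052, -0.0, 0.999], [-0.999, -0.0, 0.052], [0.0, -1.0, -0.0]]
contact_force: [-9.7, 4.5, 20.7]
gripper_width: 0.0093
```

```bash
cat > st.py <<'E'
from cell import sensors
import numpy as np
s=sensors.sense(); R=np.array(s["tool_rot"]); print("key yaw",np.arctan2(R[1,0],R[0,0]),np.round(s["position"],4),np.round(s["contact_force"],1),"torque",np.round(s["wrist_torque"],3),"w",s["gripper_width"],s["q"][5])
E
python3 st.py
```

```text
key yaw -1.5191082507568234 [ 0.5739 -0.1658  0.0987] [-9.7  4.5 20.7] torque [0.801 1.935 0.014] w 0.009306475711024003 -0.5284325738742058
```

Request:
{"fn": "move_arm", "kwargs": {"motion": [[[-0.002,0,-0.004],[0,0.008,0]],[[-0.002,0,-0.004],[0,0.016,0]],[[-0.002,0,-0.004],[0,0.022,0]],[[-0.002,0,-0.004],[0,0.022,0]]]}}

```text
time_s: 18.5
position: [0.5734, -0.1657, 0.0987]
tool_rot: [[-0.085, 0.002, 0.996], [-0.996, -0.001, -0.085], [0.001, -1.0, 0.002]]
contact_force: [-4.9, 3.0, 16.9]
gripper_width: 0.0093
```

```bash
python3 st.py
```

```text
key yaw -1.6558834915970964 [ 0.5734 -0.1657  0.0987] [-4.9  3.  16.9] torque [0.542 1.124 0.062] w 0.009344944006836034 -0.39200623021656444
```

Request:
{"fn": "move_arm", "kwargs": {"motion": [[[0,0,0],[0,0.005,0]],[[0,0,0],[0,0.01,0]],[[0,0,0],[0,0.01,0]]]}}

```text
time_s: 18.8
position: [0.5734, -0.1656, 0.0987]
tool_rot: [[-0.147, 0.002, 0.989], [-0.989, -0.001, -0.147], [0.001, -1.0, 0.002]]
contact_force: [-5.2, 2.8, 17.5]
gripper_width: 0.0092
```

```bash
python3 st.py
```

```text
key yaw -1.7183838283249095 [ 0.5734 -0.1656  0.0987] [-5.2  2.8 17.5] torque [0.587 1.183 0.157] w 0.009168733990808017 -0.3294505289323206
```

Request:
{"fn": "move_arm", "kwargs": {"motion": [[[0,0,0],[0,0.005,0]],[[0,0,0],[0,0.01,0]],[[0,0,0],[0,0.01,0]]]}}

```text
time_s: 19.1
position: [0.5733, -0.1656, 0.0987]
tool_rot: [[-0.208, 0.002, 0.978], [-0.978, -0.001, -0.208], [0.001, -1.0, 0.002]]
contact_force: [-5.6, 4.1, 17.6]
gripper_width: 0.0094
```

```bash
python3 st.py; python3 - <<'E'
from fit import *; cams()
from h import crop
c="scene"; a=F[c]["pixels"][:,:,::-1].copy(); crop(a,140,290,290,430,4,f"pics/m15{c}.png")
c="top"; a=F[c]["pixels"][:,:,::-1].copy(); cv2.imwrite(f"pics/m15{c}.png",a)
E
```

```text
key yaw -1.7807974568285063 [ 0.5733 -0.1656  0.0987] [-5.6  4.1 17.6] torque [0.591 1.298 0.377] w 0.009368872568475978 -0.26687603080335137
```

View pics/m15scene.png

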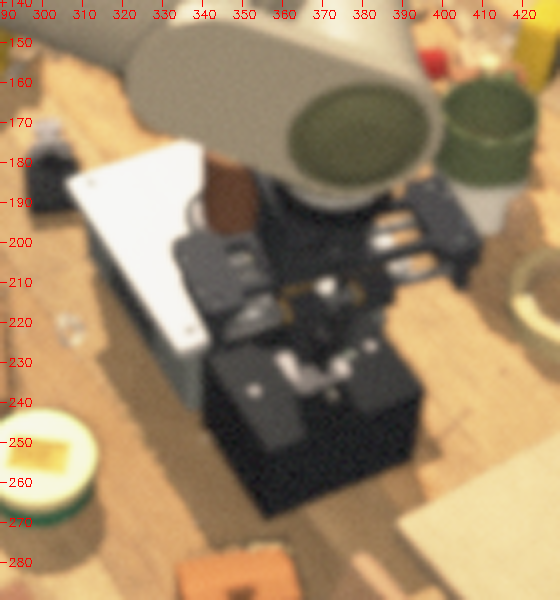

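View pics/m15top.png

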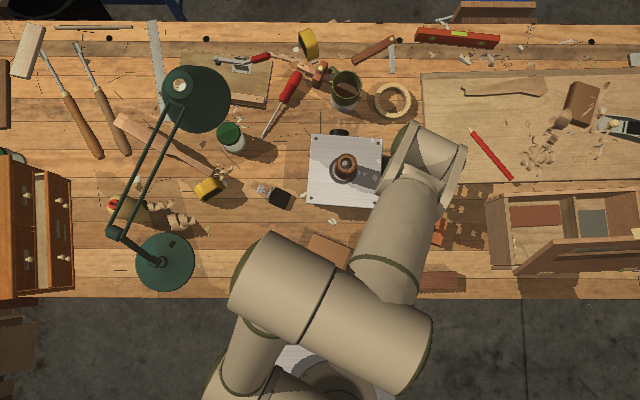

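Torque has jumped from 0.06 to 0.38 N m, against a spring of at most 0.06 N m, so the cylinder is on its stop. The key reads home and the sleeve sits on its flange at top (346,167). I'll hold briefly, check once more and hand in.

Request:
{"fn": "move_arm", "kwargs": {"motion": [[[0,0,0],[0,0,0]],[[0,0,0],[0,0,0]],[[0,0,0],[0,0,0]]]}}

```text
time_s: 19.5
position: [0.5733, -0.1656, 0.0987]
tool_rot: [[-0.208, 0.002, 0.978], [-0.978, -0.001, -0.208], [0.001, -1.0, 0.002]]
contact_force: [-5.5, 3.9, 18.2]
gripper_width: 0.0092
```

```bash
python3 st.py; python3 -c "
from cell import manip; print(manip.sign_off())"
```

```text
key yaw -1.7799503375171044 [ 0.5733 -0.1656  0.0987] [-5.5  3.9 18.2] torque [0.559 1.27  0.346] w 0.00921143862787918 -0.2677686613385988
the job is handed in; nothing more can be done
None
```

The job is done and handed in at 19.5 s, with the arm still holding the key turned against its stop.

- **Sleeve:** I slid it over the spindle the same way up, pressed it down until the force read 16 N upward, and let go. The last pictures show it standing on the flange.
- **Key:** I took the 66 mm one from the rest, not the larger one lying on the bench. I worked it down past the pins with wiggles of about 3 degrees. It is fully home: the tool stands at 98.7 mm, against the 99.2 mm I worked out, with about 18 N on the collar.
- **Turn:** I turned it clockwise about 1.7 rad, until the torque rose to about 0.35 N m. The spring alone gives at most 0.06, so it is on the stop.

**Disagreements and limits:**
- The two cameras differed by about 2 mm; I followed the top camera, which agreed with the arm's own position.
- The torque reading was not a clean measure of the spring during the turn. It fell to 0.014 N m before rising at the stop, probably because of a small sideways load.
- In the last pictures the gripper hides the key itself, so home and turned rest on position, force and torque.

I saw no sign that any of the other things on the bench had moved, though the arm partly hid the cork block and the dark offcut.

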